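Clamp the sample plate under the cradle's hold-down spring

TASK

Load the steel sample plate into its clamp cradle: with closed fingertips on the orange pad, press the plate hard down on its sprung deck and, keeping it pressed, slide it under the blue bridge and the brass leaf spring until it is fully home against the red end stop. Then let go and leave it clamped there. Only press and push the plate, never lift it; keep off the brass spring and leave the jars and the rubber stopper where they stand.

Things in the scene. Friction and masses are not known exactly. Their poses are not given: they have to be found in the camera images.
- cradle: Fixed clamp cradle, 300 mm long (x), 110 wide (y). Origin on the bench, on the centre line; x is the slide direction, from the open loading end (x = -175 mm) to the red end stop (near face x = +105, top 40 mm high); z up. Two aluminium rails, tops 31 mm high, 79 mm apart inside, guide the plate. Fully home, the plate's origin is at cradle x = +40 mm, y = 0.
- bridge (a point): Middle of the underside of the blue bridge bar that crosses the cradle's channel, 30 mm above the bench, at cradle x = 40 mm. The bar is 16 mm long in x (32 to 48 mm); its top is 46 mm above the bench (48 mm at its ends and screws). The plate passes under it only when pressed down.
- deck (a joint): Grey sprung deck, floor of the channel, under the plate. 0 = up, +0.010 m = bottomed. About 4 N on the plate starts it, 11 N bottoms it. Deck up, the plate's top is 35 mm above the bench, 5 mm too high for the bridge: keep it pressed more than 5 mm (7 to 9 is good) while sliding. Let go under the bridge, it rises to about 0.005 m and clamps the plate to the bar.
- leaf: Brass leaf spring, 36 mm wide, 48 long, hinged at the bridge's far side (origin at the hinge, cradle x = 48 mm, 33.5 mm above the bench), sloping down towards the end stop; its free tip is 21 mm above the bench. The plate's front lifts it; it then presses on the plate with 4 to 6 N and drags on it. The robot must not touch it.
- plate: Loose steel sample plate, 130 (x) x 76 (y) x 8 mm, about 0.2 kg, lying on the deck, x along the cradle's x. Origin: centre of its underside; +x is the front. Six flush green wells in front, an orange pad at the rear and, ahead of the pad, an orange rib across it (x -18 to -12 mm, 70 mm wide, 6 mm over the top) to push on. Home, the rib stays 4 mm short of the bridge.
- pad (a point): Centre of the orange pad, on the plate's top face, 41.5 mm behind the plate's centre. The free pad runs 23.5 mm either way along x (to the rib's rear face in front, to the plate's rear edge behind) and 35 mm either way along y.
- green_jar_mid (a point): Middle (37 mm up) of a closed sample jar, green with a white lid, 58 mm across, 74 mm high. Bystander, free standing.
- brown_jar_mid (a point): Middle (37 mm up) of a closed sample jar, brown with a white lid, 58 mm across, 74 mm high. Bystander, free standing.
- stopper_mid (a point): Middle (19 mm up) of a dark rubber stopper, 48 mm across, 38 mm high. Bystander, free standing.
Mind the look-alikes: they are no part of the job. There is more than one size of the plate; the job needs the middle-sized.

How it is judged:
On the way, in this order (a step that is already met when the one before it is completed fails the run):
1. the fingers press the plate more than 4 mm down on its deck (value of joint deck above 0.004 m and contact force between the fingers and plate above 2 N), for 0.1 s.
2. still pressed down, the plate's front has passed under the bridge (all of step 1 and x of plate in the frame of cradle above -0.01 m), for 0.05 s.
3. the plate is within 5 mm of home at the end stop (x of plate in the frame of cradle above 0.035 m), for 0.1 s.
At the end, for the whole second after the job is handed in: The plate lies at rest, level and straight in the cradle, its front within 5 mm of the red end stop, held down under the bridge and the leaf spring by the raised deck; the robot has let go (x of plate in the frame of cradle above 0.035 m and z of plate in the frame of cradle below 0.0245 m and angle between the x axis of plate and the x axis of cradle, either way round below 0.08 rad and angle between plate's own z axis and vertical below 0.08 rad and value of joint deck above 0.003 m and linear speed of plate below 0.01 m/s); the robot touches nothing.
It fails at once if the plate is lifted 15 mm off its deck (z of plate in the frame of cradle above 0.042 m).
It fails at once if the robot touches the brass spring (contact force between any of the fingers, the arm and leaf above 0.5 N).
It fails at once if a jar or the stopper is moved more than 20 mm (distance of any of green_jar_mid, brown_jar_mid, stopper_mid from where it was at the start of the episode above 0.02 m).
It also fails if it takes over 40 s, if anything falls off the work surface, if the arm or the gripper's body presses on something with over 40 N, if the wrist force passes 120 N, or if a joint passes its speed limit or range.

ROBOT

A 6-joint arm with a two-finger parallel gripper is mounted at the origin on the work surface. World frame = base frame: x ahead of the robot, y to its left, z up, the work surface at z = 0. Lengths are in m, angles in rad, forces in N, time in s.
With the tool pointing down it reaches from about 0.35 to 0.975 m from the base axis. Payload 4.9 kg.
Tool frame: the origin (TCP) lies at the very end of the fingers, on their centre line; the grasp point (between the pads) lies robot.grip_point_offset behind it (robot.grip_point_offset is the distance from the TCP to the grasp point, in m); z points along the fingers, y is the direction in which the jaws open and shut (so a half turn about z gives the same grasp; the last joint's range is limited). The gripper opens to 85 mm and grips with 20 to 120 N. Pads are 22 mm wide; open, the fingers measure 114 mm over their backs; the gripper's body (76 mm by 85 mm) begins 54 mm behind the grasp point. The pads swing forward as they close: fully open they stand 13 mm farther back than shut.
Start: joints at [1.066, 0.053, 1.613, -0, 1.476, -0.119], TCP at [0.235, 0.579, 0.231] pointing down, gripper open.
Joint ranges: [-3.01, 3.01], [-1.01, 2.22], [0.06, 2.58], [-1.02, 4.17], [0.09, 2.62], [-3.14, 3.14]. Speed limits (rad/s): [2.57, 2.57, 3.14, 3.14, 3.14, 3.14].

INTERFACE

Orientations are given as [roll, pitch, yaw] about the fixed x, y, z axes, in that order (R = Rz(yaw) Ry(pitch) Rx(roll)).
In Python, from rig import monitor, read_camera, robot gives the robot as it stands.
- The arm moves only by the tool carry_out, never from a script. Its argument "rows" is a list of rows, each a list of 4 numbers: the shift along the tool's x, y, z in cm, then the turn about the tool's z in degrees. A call has 1 to 12 rows; each row is the pose to reach, as a shift and turn from the pose measured when the call began, along the tool's axes at that moment; what a row does not reach only later rows make up. A row lasts 1/12 s, in which the tool goes at most 41.7 mm and 7.16 degrees, less where a joint would pass 70% of its speed; a pose out of reach is approached as far as the arm can. A call with a gripper value outside its range is refused whole. "hand" is the opening, from 0 (shut) to 1 (fully open), set as the call begins (left out, the last holds). The fingers move at their own pace and stop on an object; the grip force is fixed at half the most. Time passes only in rows, so rows that repeat a pose let the fingers close. It gives the time, the measured TCP pose, the force and the opening at its end, in the units of the state.
- monitor.get_obs(): the state, without advancing time (a new reading comes with each control period).
- read_camera(name): name is "scene" or "top" or "wrist"; returns a dict with "color" (420x560x3 uint8, blue, green, red), "vertical_fov" (degrees; the focal length in pixels is half the picture's height over the tangent of half this angle, whatever the lens; pixels are square), "cx", "cy" (the principal point, pixels), "k1" (the pictures are not rectified: a ray, as slopes to the right and down, at radius r is drawn at 1 + k1 r^2 times it, then the intrinsics apply), "position" and "orientation" of the camera in the world. Camera axes: x right, y up, looking along -z (the intrinsics and any distortion apply to the point x, -y, -z); pixel columns grow to the right and rows downward; lengths in m; the calibration is good to about 2 mm. A picture is of the moment at which its call begins. There is no depth.
- robot.finish_job(): hands the job in, once; it reports no verdict.
The state is a dict: "clock": time; "joint_positions": joint angles; "dq": joint speeds; "joint_efforts": joint torques, N m; "position": TCP position; "eef_rot": TCP orientation; "force": force on the tool from outside, world axes, zero at the start; "moment": the same for the moment, N m; "finger_gap": finger opening in m.
Only numpy, scipy, OpenCV 4.12 (cv2) and the standard library are available. Lean on these libraries where they do the work, as an engineer would, in place of code of your own. Each camera call takes 0.05 s, during which the arm holds its last target.

## Working session

There is one attempt and no reset: what is moved stays moved. The work goes in short steps, Python scripts to look and compute and a tool call to move; the robot and the scene stay as the last step left them, time stands still between calls to the robot, and variables do not carry over. Pictures are saved under pics/ and viewed, and the job is handed in when it is done.

Besides the shell and the picture viewer there is one more tool, called after ">>>" in YAML: its name, and indented under it one key for each argument. carry_out: Moves the arm, as the interface text tells. Its arguments: {"type":"object","properties":{"rows":{"type":"array","items":{"type":"array","items":{"type":"number"}}},"hand":{"type":"number"}},"required":["rows"]}

```bash
ls; mkdir -p pics
cat > h.py <<'E'
import numpy as np, cv2, sys
from rig import monitor, read_camera, robot
from scipy.spatial.transform import Rotation as R
def Rm(o):
    o=np.array(o,float)
    return R.from_euler('xyz',o).as_matrix() if o.size==3 else (o if o.shape==(3,3) else R.from_quat(o).as_matrix())
def K(c):
    h,w=c['color'].shape[:2]; f=h/2/np.tan(np.radians(c['vertical_fov'])/2)
    return np.array([[f,0,c['cx']],[0,f,c['cy']],[0,0,1.]]),np.array([c['k1'],0,0,0,0.])
def ray(c,uv):
    k,d=K(c); p=cv2.undistortPoints(np.array(uv,float).reshape(-1,1,2),k,d).reshape(-1,2)
    v=np.c_[p[:,0],-p[:,1],-np.ones(len(p))]
    return np.array(c['position']),v@Rm(c['orientation']).T
def onz(c,uv,z):
    o,v=ray(c,uv); return o+v*((z-o[2])/v[:,2:])
def proj(c,P):
    k,d=K(c); q=(np.atleast_2d(P)-np.array(c['position']))@Rm(c['orientation']); q=q*[1,-1,-1]
    return cv2.projectPoints(q,np.zeros(3),np.zeros(3),k,d)[0].reshape(-1,2)
E
python3 - <<'E'
from h import *
import pickle
o=monitor.get_obs();print(o, robot.grip_point_offset)
for n in ['scene','top','wrist']:
    c=read_camera(n);cv2.imwrite(f'pics/{n}0.png',c['color']);pickle.dump(c,open(f'{n}0.pkl','wb'))
    print(n,{k:v for k,v in c.items() if k!='color'})
E
```

```text
pics
{'clock': 0.0, 'joint_positions': array([ 1.06605357e+00,  5.33520280e-02,  1.61430335e+00, -1.47302058e-05,
        1.47601062e+00, -1.19012873e-01]), 'dq': array([-1.70889152e-04, -4.34058926e-04,  1.31461016e-03,  1.22182061e-03,
       -8.97406162e-05, -2.60051880e-04]), 'joint_efforts': array([-1.28703359e-03, -3.93697321e+01, -3.70162833e+01, -3.27563002e-04,
        7.17864779e-03,  2.07485527e-06]), 'position': array([0.23485102, 0.57851734, 0.23006043]), 'eef_rot': array([-3.13953223e+00, -2.31614926e-04,  2.75586394e+00]), 'force': array([-0.12433883, -0.39498002,  0.04317545]), 'moment': array([-0.03312044,  0.02951239,  0.00686797]), 'finger_gap': 0.08530685658167296} 0.0187
scene {'vertical_fov': 42.728741806681526, 'cx': 280.16455274204026, 'cy': 221.99729498861322, 'k1': -0.14319806441686264, 'position': array([1.12995287, 0.40287545, 1.01728913]), 'orientation': array([ 0.68094465, -0.01514446,  2.22165882])}
top {'vertical_fov': 53.512256450859724, 'cx': 278.38412478937244, 'cy': 204.1323168781773, 'k1': -0.03970956708828293, 'position': array([ 0.30353949, -0.04653101,  0.88445941]), 'orientation': array([ 0.21630602,  0.00618346, -1.62091627])}
wrist {'vertical_fov': 69.89859702745659, 'cx': 283.9406060366615, 'cy': 208.36261639579058, 'k1': 0.006162189898349964, 'position': array([0.16062079, 0.60898373, 0.37243291]), 'orientation': array([-3.13652169e-01,  1.05612234e-03,  1.18506647e+00])}
```

View pics/scene0.png

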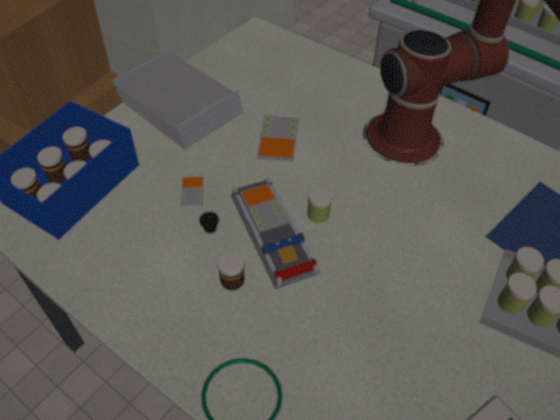

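View pics/top0.png

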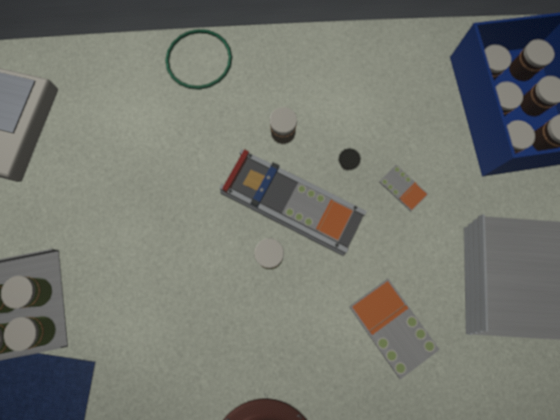

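View pics/wrist0.png

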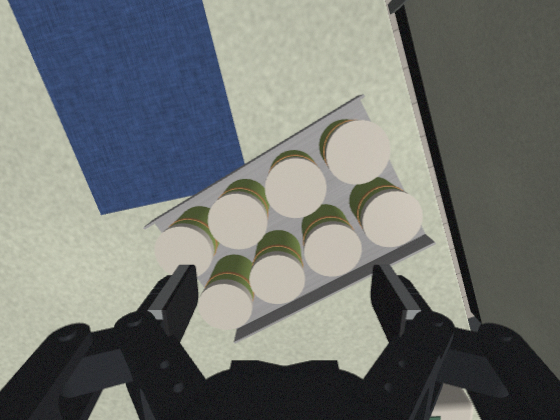

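The scene and top views show the cradle at about (293,200) in top, with the red stop at (236,172), the bridge at (265,186) and the pad at (335,220). The jars are at (284,122) and (268,253), and the stopper is at (349,158). The wrist view shows only the jar tray.

```bash
cat > m.py <<'E'
from h import *
import pickle
def blobs(c,name,lo,hi,roi=None,amin=15):
    hsv=cv2.cvtColor(c['color'],cv2.COLOR_BGR2HSV)
    m=cv2.inRange(hsv,lo,hi)
    if roi:
        q=np.zeros_like(m);x0,y0,x1,y1=roi;q[y0:y1,x0:x1]=255;m&=q
    cs,_=cv2.findContours(m,cv2.RETR_EXTERNAL,cv2.CHAIN_APPROX_NONE)
    out=[]
    for k in cs:
        if cv2.contourArea(k)>amin:
            r=cv2.minAreaRect(k);M=cv2.moments(k);out.append((np.array([M['m10']/M['m00'],M['m01']/M['m00']]),r,cv2.contourArea(k)))
    return out
E
python3 - <<'E'
from m import *
t=pickle.load(open('top0.pkl','rb'));s=pickle.load(open('scene0.pkl','rb'))
for c,roi,n in((t,(215,100,380,275),'top'),(s,(200,170,340,290),'scene')):
    print(n)
    for col,lo,hi,z in(('orange',(5,150,90),(16,255,255),.035),('red',(0,150,60),(4,255,255),.04),('red2',(172,150,60),(180,255,255),.04),('blue',(100,120,40),(125,255,255),.046),('brass',(17,120,60),(26,255,255),.027)):
        for b in blobs(c,col,lo,hi,roi):
            print(col,b[0].round(1),'area',b[2],onz(c,b[0],z).round(4)[0],'corners',onz(c,cv2.boxPoints(b[1]),z)[:,:2].round(4).tolist())
x=t['color'][130:270,210:380];cv2.imwrite('pics/crop_t.png',cv2.resize(x,None,fx=4.6,fy=4.2,interpolation=cv2.INTER_CUBIC))
x=s['color'][170:290,190:345];cv2.imwrite('pics/crop_s.png',cv2.resize(x,None,fx=5,fy=5,interpolation=cv2.INTER_CUBIC))
E
```

```text
top
orange [333.9 219.4] area 652.0 [ 0.452  -0.1638  0.035 ] corners [[0.4358, -0.1276], [0.4917, -0.1601], [0.4683, -0.2], [0.413, -0.1672]]
red [235.3 170.1] area 111.5 [0.5676 0.0369 0.04  ] corners [[0.5297, 0.0632], [0.6101, 0.0165], [0.6057, 0.0099], [0.5256, 0.0567]]
blue [258.5 195.2] area 34.5 [ 0.5088 -0.0104  0.046 ] corners [[0.5042, -0.0013], [0.5234, -0.0116], [0.5172, -0.0222], [0.4981, -0.0118]]
blue [265.4 183.4] area 39.0 [ 0.5334 -0.0258  0.046 ] corners [[0.5266, -0.0155], [0.546, -0.0259], [0.5403, -0.0357], [0.5209, -0.0252]]
blue [271.4 171.6] area 30.5 [ 0.5583 -0.0395  0.046 ] corners [[0.5519, -0.0291], [0.5681, -0.0378], [0.5623, -0.0476], [0.5462, -0.0389]]
brass [253.3 179.5] area 181.5 [5.485e-01 1.000e-04 2.700e-02] corners [[0.5419, 0.0203], [0.5705, 0.0052], [0.5558, -0.02], [0.5273, -0.0048]]
scene
orange [257.5 195. ] area 364.5 [ 0.4539 -0.1631  0.035 ] corners [[0.4691, -0.2001], [0.406, -0.1641], [0.4374, -0.1261], [0.4987, -0.1618]]
red [295.9 269.7] area 262.0 [0.5767 0.0434 0.04  ] corners [[0.6108, 0.0103], [0.5283, 0.0587], [0.5435, 0.0772], [0.6248, 0.029]]
blue [283.1 243.4] area 196.5 [ 0.5402 -0.0194  0.046 ] corners [[0.5737, -0.0539], [0.493, -0.006], [0.5094, 0.0136], [0.5888, -0.0342]]
brass [287.7 254.4] area 183.5 [ 0.5471 -0.0006  0.027 ] corners [[0.5523, -0.025], [0.5193, -0.0101], [0.543, 0.0246], [0.5751, 0.0096]]
```

View pics/crop_t.png

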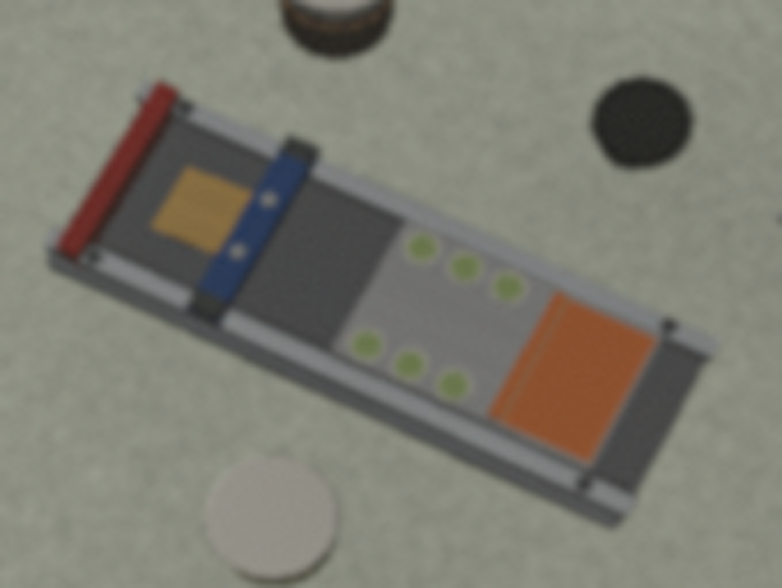

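View pics/crop_s.png

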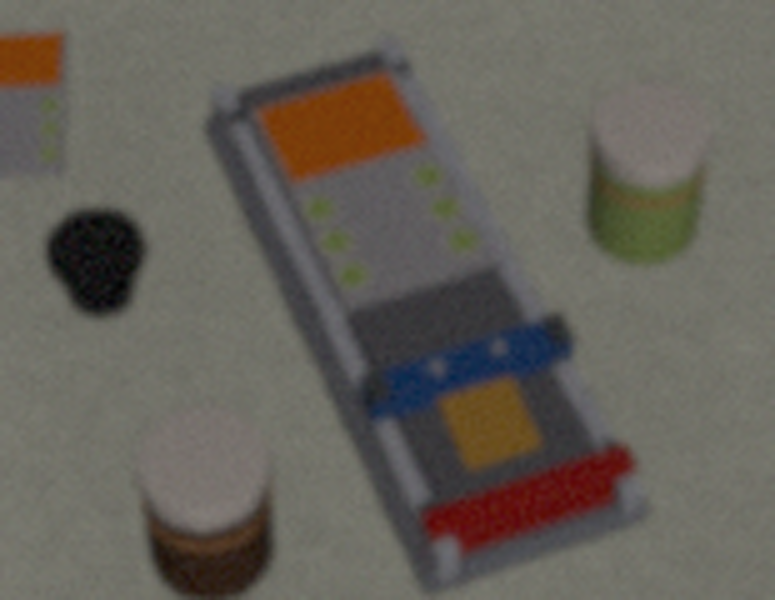

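```bash
cat >> m.py <<'E'
def rel(P,yaw):
    o=monitor.get_obs();r=Rm(o['eef_rot']);d=(np.array(P)-o['position'])@r*100
    dy=(yaw-o['eef_rot'][2]+np.pi)%(2*np.pi)-np.pi
    print('shift cm',d.round(2),'turn',(-np.degrees(dy)).round(2),'| now',o['position'].round(4),o['eef_rot'].round(4),o['force'].round(2),'t',o['clock'])
E
python3 -c "
from m import *
rel([.4545,-.1613,.16],np.radians(60))"
```

```text
shift cm [-48.19 -60.28   7.12] turn 97.9 | now [0.2349 0.5786 0.2303] [-3.1400e+00 -2.0000e-04  2.7558e+00] [-0.41  0.19  0.32] t 0.15
```

>>> carry_out:
  rows:
    - [-2.4, -3, 0, 6]
    - [-4.8, -6, 0, 12]
    - [-7.2, -9, 0, 18]
    - [-9.6, -12, 0, 24]
    - [-12, -15, 0, 30]
    - [-14.4, -18, 0, 36]
    - [-16.8, -21, 0, 42]
    - [-19.2, -24, 0, 48]
    - [-21.6, -27, 0, 54]
    - [-24, -30, 0, 60]
    - [-26.4, -33, 0, 66]
    - [-28.8, -36, 0, 72]
  hand: 0

```text
clock: 1.15
position: [0.3662, 0.135, 0.2307]
eef_rot: [-3.142, 0.001, 1.494]
force: [1.8, 1.1, 0.1]
finger_gap: 0.0001
```

```bash
python3 -c "
from m import *
rel([.4545,-.1613,.16],np.radians(60))"
```

```text
shift cm [-28.86  11.07   7.11] turn 25.63 | now [0.3662 0.135  0.2307] [-3.1415e+00  1.3000e-03  1.4944e+00] [1.81 1.13 0.11] t 1.15
```

>>> carry_out:
  rows:
    - [-3, 1.15, 0, 3]
    - [-6, 2.3, 0, 6]
    - [-9, 3.45, 0, 9]
    - [-12, 4.6, 0, 12]
    - [-15, 5.75, 0, 15]
    - [-18, 6.9, 0, 18]
    - [-21, 8.05, 1, 21]
    - [-24, 9.2, 3, 24]
    - [-27, 10.35, 5, 25.6]
    - [-28.9, 11.1, 6, 25.6]
    - [-28.9, 11.1, 7, 25.6]
    - [-28.9, 11.1, 7, 25.6]

```text
clock: 2.15
position: [0.4532, -0.1616, 0.1581]
eef_rot: [-3.136, 0.001, 1.046]
force: [-0.1, 0.7, -0.8]
finger_gap: 0.0003
```

Run:
```python
from m import *
rel([.4545,-.1613,.16],np.radians(60))
for n in ['wrist','top','scene']:
    c=read_camera(n);cv2.imwrite(f'pics/{n}1.png',c['color']);pickle.dump(c,open(f'{n}1.pkl','wb'))
```

```text
shift cm [ 0.09  0.1  -0.19] turn -0.08 | now [ 0.4532 -0.1616  0.1581] [-3.1364e+00  1.1000e-03  1.0457e+00] [-0.06  0.66 -0.81] t 2.15
```

View pics/wrist1.png

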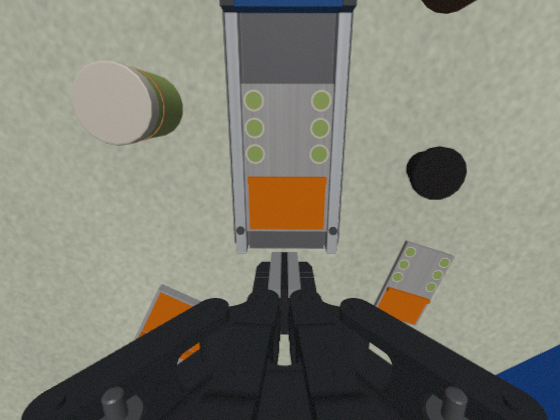

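View pics/scene1.png

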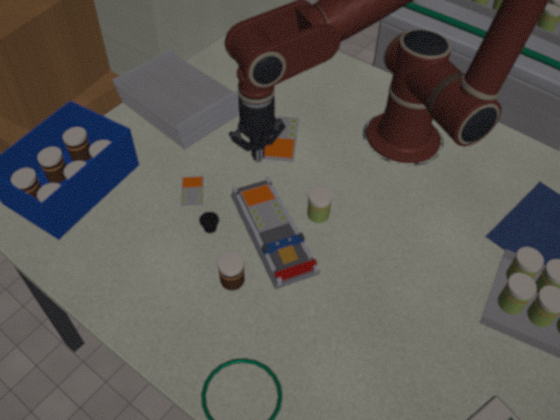

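The wrist view shows the cradle straight ahead. The pad and rib are at columns 248–327, rows 177–231, the plate's front edge is at row 84, and the fingertips are at (285,255). I'll measure from this.

Run:
```python
from m import *
c=pickle.load(open('wrist1.pkl','rb'))
b=[x for x in blobs(c,'',(5,150,90),(16,255,255),(235,160,345,240),300)]
for x in b: print(x[0],x[1],x[2])
# plate corners at z .035 ; pad corners
u=np.array([1/2,3**.5/2]);n=np.array([-u[1],u[0]])
def cr(p): d=p[:2]-np.array([.5128,-.0600]); return np.round([d@u*1000,d@n*1000],1)
pts={'pad rear L':(248.5,231,.035),'pad rear R':(325.5,231,.035),'rib front L':(248,176.5,.041),'rib front R':(327,176.5,.041),'plate front L':(243,83.5,.035),'plate front R':(333,83.5,.035),
'bridge rear L':(225,10,.046),'bridge rear R':(352,10,.046),'railend L out':(236,252,.031),'railend R out':(337.5,252,.031)}
for k,(a,bb,z) in pts.items(): print(k,cr(onz(c,(a,bb),z)[0]),onz(c,(a,bb),z)[0].round(4))
print('tip proj',proj(c,monitor.get_obs()['position']), cr(monitor.get_obs()['position']))
t=pickle.load(open('top1.pkl','rb'))
x=c['color'][0:270,200:370];cv2.imwrite('pics/w1c.png',cv2.resize(x,None,fx=2.2,fy=2.2,interpolation=cv2.INTER_CUBIC))
```

```text
[286.56532773 202.32230682] ((287.0, 203.0), (52.0, 78.0), 90.0) 3809.0
pad rear L [-147.5   36.4] [ 0.4075 -0.1695  0.035 ]
pad rear R [-147.4  -36.9] [ 0.471  -0.2061  0.035 ]
rib front L [-93.5  34.1] [ 0.4366 -0.1239  0.041 ]
rib front R [-93.5 -35.2] [ 0.4965 -0.1586  0.041 ]
plate front L [-17.5  35.9] [ 0.4729 -0.0572  0.035 ]
plate front R [-17.6 -37.6] [ 0.5365 -0.094   0.035 ]
bridge rear L [31.3 45.5] [ 0.4891 -0.0101  0.046 ]
bridge rear R [ 31.1 -47.3] [ 0.5693 -0.0568  0.046 ]
railend L out [-171.6   50.2] [ 0.3836 -0.1835  0.031 ]
railend R out [-171.4  -50.2] [ 0.4706 -0.2335  0.031 ]
tip proj [[288.12959069 268.41057938]] [-116.4   -0.3]
```

View pics/w1c.png

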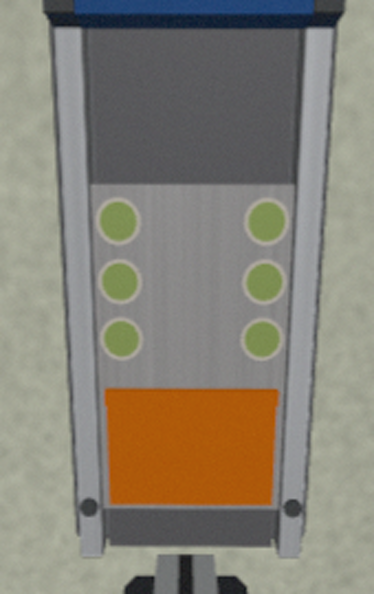

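>>> carry_out:
  rows:
    - [0, 0, 1.5, 0]
    - [0, 0, 3.5, 0]
    - [0, 0, 5.5, 0]
    - [0, 0, 7.5, 0]
    - [0, 0, 9, 0]
    - [0, 0, 10, 0]
    - [0, 0, 10.8, 0]
    - [0, 0, 11.2, 0]
    - [0, 0, 11.4, 0]
    - [0, 0, 11.4, 0]

```text
clock: 3.13
position: [0.4553, -0.1611, 0.048]
eef_rot: [3.14, 0.001, 1.049]
force: [0.3, 0.4, 0.3]
finger_gap: -0.0002
```

Run:
```python
from m import *
rel([.5128-.1155*.5,-.06-.1155*.866,.027],np.radians(60))
c=read_camera('wrist');cv2.imwrite('pics/w2.png',c['color'])
```

```text
shift cm [ 0.09 -0.08  2.1 ] turn 0.1 | now [ 0.4553 -0.1611  0.048 ] [3.1399e+00 9.0000e-04 1.0489e+00] [0.3  0.38 0.34] t 3.1333
```

View pics/w2.png

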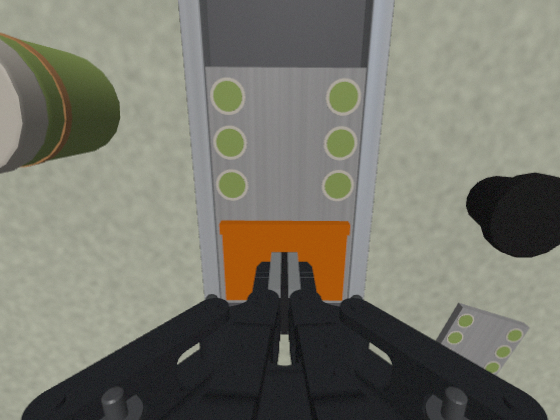

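Run:
```python
from m import *
t=pickle.load(open('top0.pkl','rb'))
u=np.array([1/2,3**.5/2]);n=np.array([-u[1],u[0]])
for k,uv,z in(('green',(268.5,253),.074),('brown',(284,120),.074),('stop',(349,158),.038)):
    p=onz(t,uv,z)[0];d=p[:2]-[.5128,-.06];print(k,p.round(3),'cr x,y mm',d@u*1000,d@n*1000)
```

```text
green [ 0.386 -0.026  0.074] cr x,y mm -34.52798300490627 127.02131506779943
brown [ 0.661 -0.071  0.074] cr x,y mm 64.27926295010323 -133.67747298282936
stop [ 0.582 -0.206  0.038] cr x,y mm -91.73597109980825 -133.42856895036022
```

>>> carry_out:
  rows:
    - [0.1, 0, 0.5, 0]
    - [0.1, 0, 0.9, 0]
    - [0.1, 0, 1.2, 0]
    - [0.1, 0, 1.4, 0]
    - [0.1, 0, 1.6, 0]
    - [0.1, 0, 1.8, 0]
    - [0.1, 0, 1.9, 0]
    - [0.1, 0, 1.9, 0]
    - [0.1, 0, 1.9, 0]

```text
clock: 3.93
position: [0.456, -0.1605, 0.03]
eef_rot: [3.14, 0.001, 1.049]
force: [-3.2, 1.9, 7.2]
finger_gap: 0.0003
```

>>> carry_out:
  rows:
    - [0, 0, 0.15, 0]
    - [0, 0, 0.3, 0]
    - [0, 0, 0.4, 0]
    - [0, 0, 0.4, 0]
    - [0, 0, 0.4, 0]

```text
clock: 4.35
position: [0.456, -0.1605, 0.027]
eef_rot: [3.141, 0.001, 1.049]
force: [-4.8, 2.3, 8.8]
finger_gap: 0.0001
```

Run:
```python
from m import *
rel([.5128-.1155*.5,-.06-.1155*.866,.027],np.radians(60))
```

```text
shift cm [-0.01 -0.11 -0.  ] turn 0.1 | now [ 0.456  -0.1605  0.027 ] [3.1413e+00 1.1000e-03 1.0489e+00] [-4.77  2.32  8.82] t 4.35
```

>>> carry_out:
  rows:
    - [0.3, -0.05, 0.1, 0]
    - [0.6, -0.1, 0.1, 0]
    - [1, -0.1, 0.1, 0]
    - [1.4, -0.1, 0.1, 0]
    - [1.8, -0.1, 0.1, 0]
    - [2.2, -0.1, 0.1, 0]
    - [2.6, -0.1, 0.1, 0]
    - [3, -0.1, 0.1, 0]
    - [3, -0.1, 0.1, 0]

```text
clock: 5.1
position: [0.4719, -0.1357, 0.0281]
eef_rot: [3.137, 0.003, 1.05]
force: [-1.8, -3.4, 8.0]
finger_gap: 0.0001
```

Run:
```python
from m import *
rel([.5128+.011*.5,-.06+.011*.866,.027],np.radians(60))
c=read_camera('wrist');cv2.imwrite('pics/w3.png',c['color'])
```

```text
shift cm [ 9.7  -0.22  0.07] turn 0.15 | now [ 0.4719 -0.1357  0.0281] [3.1367 0.0032 1.0498] [-1.77 -3.42  8.05] t 5.1
```

View pics/w3.png

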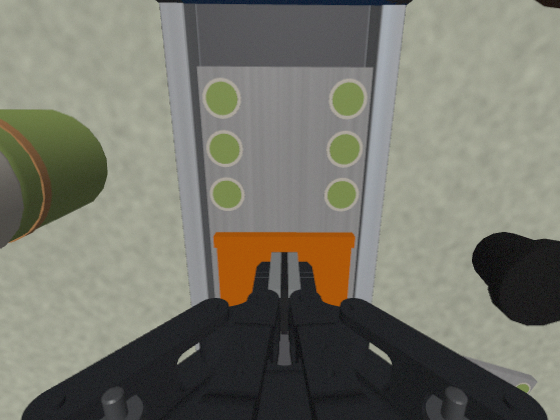

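The wrist view shows the plate has advanced level with the fingers. The rib is at row 240 just ahead of the tips at row 253, and the bridge is at the top edge. I'll keep sliding with small y and z corrections.

>>> carry_out:
  rows:
    - [0.3, -0.05, 0.15, 0]
    - [0.6, -0.1, 0.2, 0]
    - [1, -0.15, 0.2, 0]
    - [1.4, -0.2, 0.2, 0]
    - [1.8, -0.2, 0.2, 0]
    - [2.2, -0.25, 0.2, 0]
    - [2.6, -0.25, 0.2, 0]
    - [3, -0.25, 0.2, 0]
    - [3, -0.25, 0.2, 0]

```text
clock: 5.9
position: [0.4865, -0.11, 0.0281]
eef_rot: [3.132, 0.005, 1.05]
force: [-2.2, -3.5, 7.9]
finger_gap: 0.0002
```

Run:
```python
from m import *
rel([.5128+.011*.5,-.06+.011*.866,.027],np.radians(60))
c=read_camera('wrist');cv2.imwrite('pics/w4.png',c['color'])
```

```text
shift cm [ 6.75 -0.2   0.07] turn 0.18 | now [ 0.4865 -0.11    0.0281] [3.1321 0.0048 1.0504] [-2.23 -3.54  7.89] t 5.9
```

View pics/w4.png

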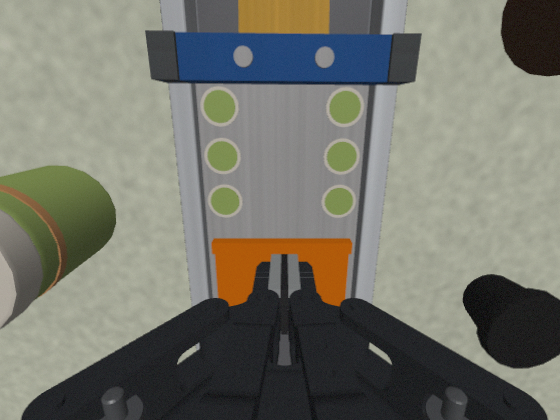

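The plate's front is now under the bridge (row 80), and the rib is at row 245 just ahead of the tips. Continuing.

>>> carry_out:
  rows:
    - [0.3, -0.05, 0.15, 0]
    - [0.6, -0.1, 0.2, 0]
    - [1, -0.15, 0.2, 0]
    - [1.4, -0.2, 0.2, 0]
    - [1.8, -0.2, 0.2, 0]
    - [2.2, -0.25, 0.2, 0]
    - [2.6, -0.25, 0.2, 0]
    - [3, -0.25, 0.2, 0]
    - [3.3, -0.25, 0.2, 0]
    - [3.3, -0.25, 0.2, 0]

```text
clock: 6.78
position: [0.5025, -0.0817, 0.028]
eef_rot: [3.128, 0.006, 1.051]
force: [-1.8, -3.1, 9.3]
finger_gap: 0.0001
```

Run:
```python
from m import *
rel([.5128+.011*.5,-.06+.011*.866,.027],np.radians(60))
c=read_camera('wrist');cv2.imwrite('pics/w5.png',c['color'])
```

```text
shift cm [ 3.5  -0.18  0.08] turn 0.21 | now [ 0.5025 -0.0817  0.028 ] [3.1278 0.0062 1.0509] [-1.8  -3.07  9.29] t 6.7833
```

View pics/w5.png

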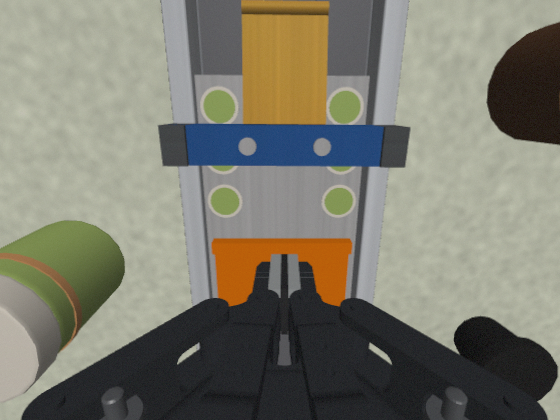

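The plate's front (row 76) is past the bridge and under the leaf. About 35 mm remain.

>>> carry_out:
  rows:
    - [0.3, -0.05, 0.15, 0]
    - [0.6, -0.1, 0.2, 0]
    - [1, -0.15, 0.2, 0]
    - [1.4, -0.2, 0.2, 0]
    - [1.8, -0.2, 0.2, 0]
    - [2.2, -0.2, 0.2, 0]
    - [2.5, -0.2, 0.2, 0]
    - [2.8, -0.2, 0.2, 0]
    - [2.8, -0.2, 0.2, 0]

```text
clock: 7.58
position: [0.5141, -0.0603, 0.0267]
eef_rot: [3.126, 0.015, 1.053]
force: [-7.3, -14.0, 7.5]
finger_gap: 0.0001
```

Run:
```python
from m import *
rel([.5128+.011*.5,-.06+.011*.866,.027],np.radians(60))
c=read_camera('wrist');cv2.imwrite('pics/w6.png',c['color']);pickle.dump(c,open('w6.pkl','wb'))
```

```text
shift cm [ 1.06 -0.12 -0.05] turn 0.33 | now [ 0.5141 -0.0603  0.0267] [3.126  0.0153 1.0529] [ -7.26 -14.03   7.48] t 7.5833
```

View pics/w6.png

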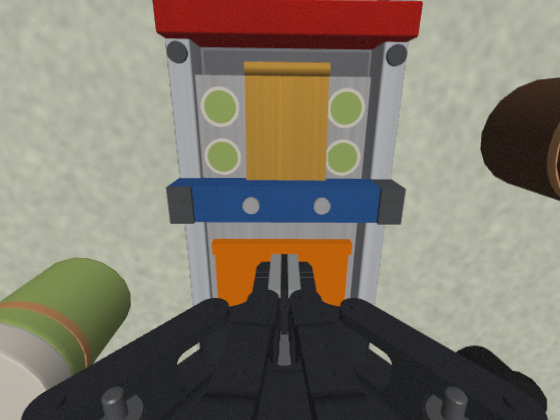

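Force along the slide has risen to about 16 N with roughly 10 mm still to go: the plate's front is at row 76 and the stop face at row 48. I'll look closer before pushing harder.

Run:
```python
from m import *
o=monitor.get_obs();print(o['force'],o['moment'],o['position'],o['dq'].round(3))
c=read_camera('scene');x=c['color'][170:300,190:345];cv2.imwrite('pics/s6.png',cv2.resize(x,None,fx=4.6,fy=4.6,interpolation=cv2.INTER_CUBIC))
c=pickle.load(open('w6.pkl','rb'));x=c['color'][0:300,150:420];cv2.imwrite('pics/w6c.png',cv2.resize(x,None,fx=2,fy=2,interpolation=cv2.INTER_CUBIC))
u=np.array([1/2,3**.5/2]);n=np.array([-u[1],u[0]])
for k,uv,z in(('frontL',(197,75),.027),('frontR',(369,79),.027),('ribL',(213,239),.033),('ribR',(351,239),.033),('bridge rear',(285,222),.046),('stop top rear',(285,38),.04)):
    p=onz(c,uv,z)[0];d=p[:2]-[.5128,-.06];print(k,d@u*1000,d@n*1000)
```

```text
[ -6.03220056 -13.67564629   7.52423018] [-2.32180386  1.27505926 -0.07102043] [ 0.51406691 -0.06030458  0.02665104] [-0.005 -0.003 -0.001  0.007 -0.002 -0.002]
frontL 93.81504478733781 37.5401420642988
frontR 92.76917610100573 -36.389460820883606
ribL 19.855920123542194 34.70369292269117
ribR 19.78732528650708 -32.96328736609876
bridge rear 33.869649793191506 -0.13357059960900086
stop top rear 105.67707577434246 0.2637032369066372
```

View pics/s6.png

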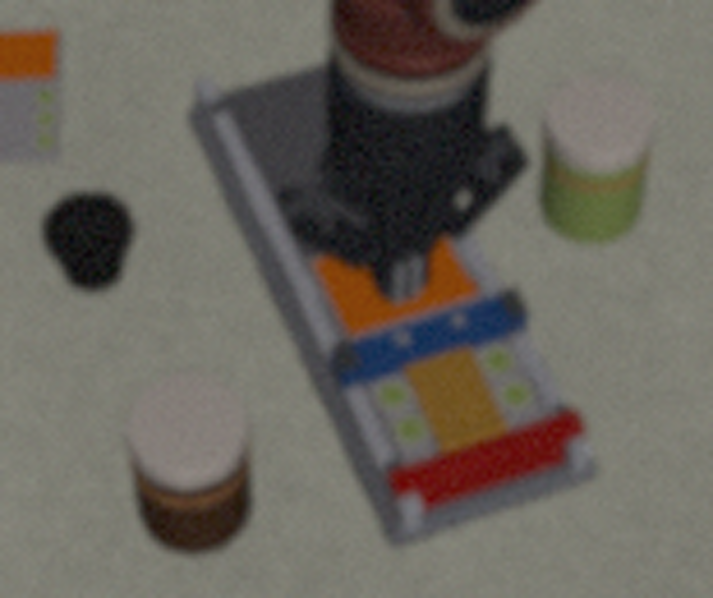

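View pics/w6c.png

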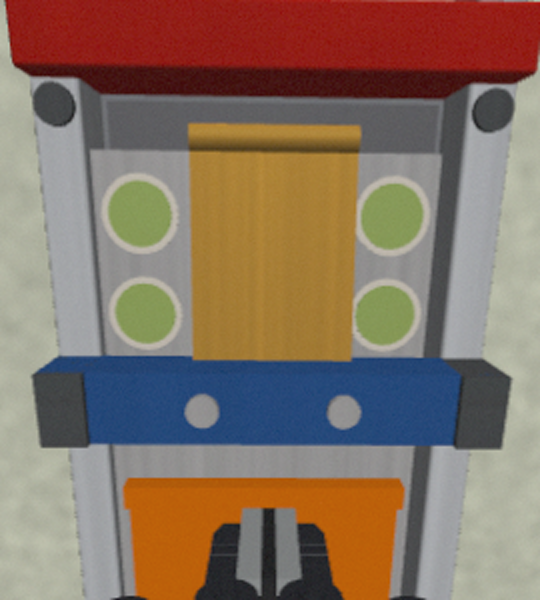

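The plate sits about 10 mm short. It is slightly yawed and lying against the left rail, probably from my y corrections. I'll push again, easing y the other way.

>>> carry_out:
  rows:
    - [0.2, 0.05, 0.05, 0]
    - [0.4, 0.1, 0.05, 0]
    - [0.5, 0.15, 0.05, 0]
    - [0.6, 0.15, 0.05, 0]
    - [0.7, 0.15, 0.05, 0]
    - [0.8, 0.15, 0.05, 0]
    - [0.8, 0.1, 0.05, 0]

```text
clock: 8.27
position: [0.5182, -0.0564, 0.0264]
eef_rot: [3.126, 0.02, 1.052]
force: [-4.9, -8.2, 5.4]
finger_gap: 0.0
```

```bash
cat > chk.py <<'E'
from m import *
rel([.5128+.011*.5,-.06+.011*.866,.027],np.radians(60))
c=read_camera('wrist');pickle.dump(c,open('wl.pkl','wb'));x=c['color'][0:300,150:420];cv2.imwrite('pics/%s.png'%sys.argv[1],cv2.resize(x,None,fx=2,fy=2,interpolation=cv2.INTER_CUBIC))
E
python3 chk.py w7
```

```text
shift cm [ 0.52 -0.28 -0.07] turn 0.3 | now [ 0.5182 -0.0564  0.0264] [3.1258 0.0199 1.0524] [-4.87 -8.22  5.36] t 8.2667
```

View pics/w7.png

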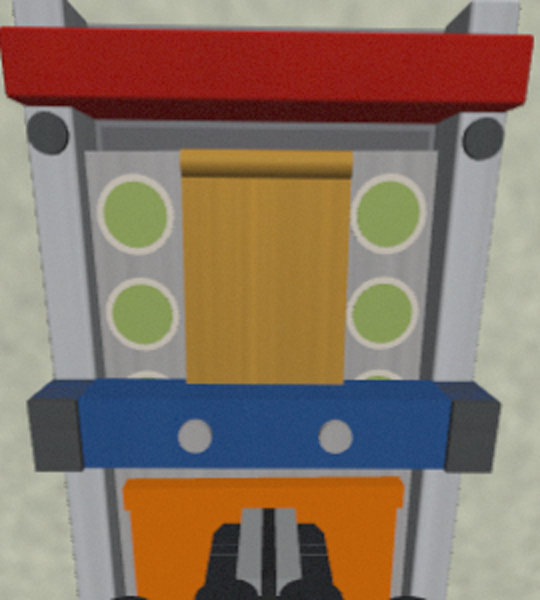

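It moved about 5 mm and straightened, and the force dropped. About 6 mm remain.

>>> carry_out:
  rows:
    - [0.2, 0, 0.05, 0]
    - [0.4, 0, 0.05, 0]
    - [0.5, 0, 0.05, 0]
    - [0.6, 0, 0.05, 0]
    - [0.7, 0, 0.05, 0]
    - [0.8, 0, 0.05, 0]
    - [0.8, 0, 0.05, 0]

```text
clock: 8.9
position: [0.522, -0.0514, 0.0265]
eef_rot: [3.125, 0.024, 1.053]
force: [-4.5, -7.3, 5.3]
finger_gap: 0.0003
```

```bash
python3 chk.py w8
```

```text
shift cm [-0.1  -0.36 -0.05] turn 0.35 | now [ 0.522  -0.0514  0.0265] [3.1247 0.0241 1.0532] [-4.52 -7.31  5.28] t 8.9
```

View pics/w8.png

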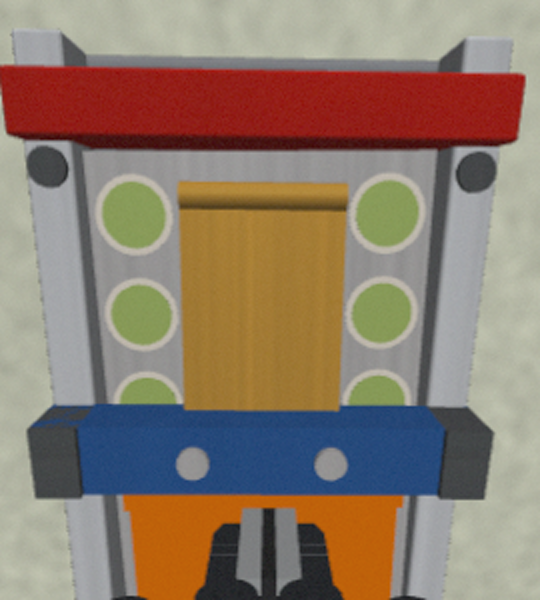

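>>> carry_out:
  rows:
    - [0.2, 0, 0.05, 0]
    - [0.4, 0, 0.05, 0]
    - [0.5, 0, 0.05, 0]
    - [0.6, 0, 0.05, 0]
    - [0.6, 0, 0.05, 0]
    - [0.6, 0, 0.05, 0]

```text
clock: 9.45
position: [0.5224, -0.0509, 0.0262]
eef_rot: [3.127, 0.037, 1.055]
force: [-12.9, -16.7, 9.6]
finger_gap: 0.0001
```

```bash
python3 chk.py w9
```

```text
shift cm [-0.17 -0.37 -0.08] turn 0.45 | now [ 0.5224 -0.0509  0.0262] [3.1268 0.0366 1.055 ] [-12.88 -16.68   9.63] t 9.45
```

View pics/w9.png

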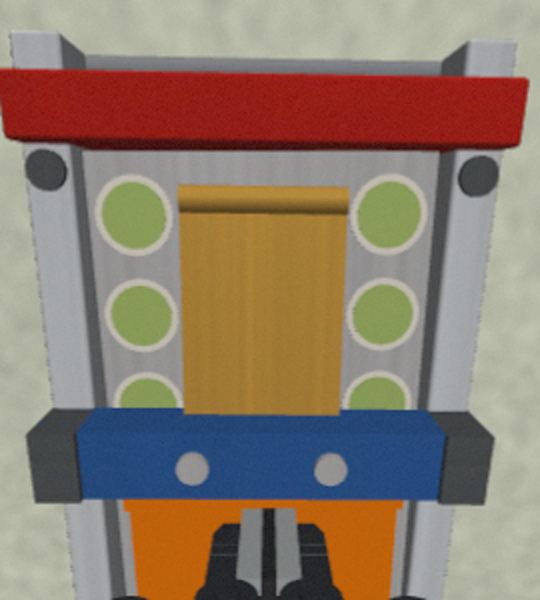

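The plate is hard against the stop: 21 N and only 0.7 mm of movement. Next I'll release straight up.

>>> carry_out:
  rows:
    - [0, 0, -0.1, 0]
    - [0, 0, -0.3, 0]
    - [-0.05, 0, -0.6, 0]
    - [-0.1, 0, -0.9, 0]
    - [-0.3, 0, -1.3, 0]
    - [-0.5, 0, -2, 0]
    - [-0.8, 0, -3, 0]
    - [-1, 0, -4.5, 0]
    - [-1, 0, -6.5, 0]
    - [-1, 0, -8.5, 0]
    - [-1, 0, -10, 0]
    - [-1, 0, -10, 0]

```text
clock: 10.5
position: [0.5207, -0.0562, 0.1316]
eef_rot: [3.119, 0.034, 1.055]
force: [0.1, -0.1, -0.1]
finger_gap: -0.0001
```

Run:
```python
from m import *
rel([.5,-.06,.1],1.047)
for n in ['wrist','top','scene']:
    c=read_camera(n);cv2.imwrite(f'pics/{n}10.png',c['color']);pickle.dump(c,open(f'{n}10.pkl','wb'))
```

```text
shift cm [-1.24 -1.69  3.17] turn 0.45 | now [ 0.5207 -0.0562  0.1316] [3.1186 0.0339 1.0549] [ 0.14 -0.05 -0.14] t 10.5
```

View pics/wrist10.png

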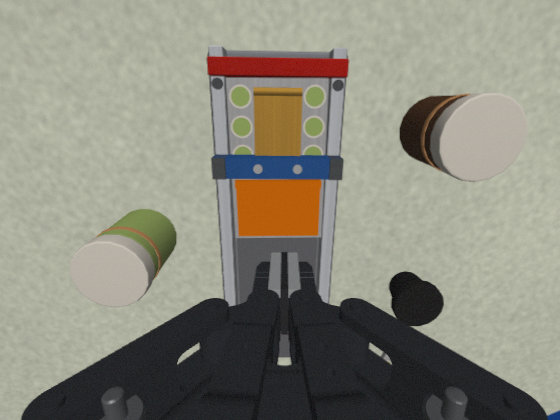

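View pics/scene10.png

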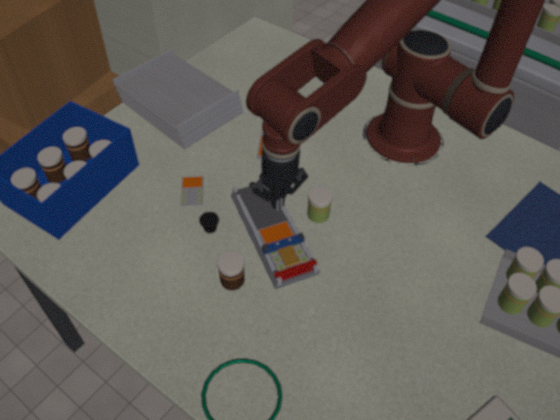

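The plate sits straight at the stop and the gripper is clear. The pad's rear edge is at wrist row 236, with no deck visible between the plate's front and the stop. I'll check the rear edge numerically.

Run:
```python
from m import *
c=pickle.load(open('wrist10.pkl','rb'));u=np.array([1/2,3**.5/2]);n=np.array([-u[1],u[0]])
for k,uv,z in(('plate rear L',(238,237),.030),('plate rear R',(320,237),.030),('bridge rear',(278,179),.046),('stop near top',(278,76),.04)):
    p=onz(c,uv,z)[0];d=p[:2]-[.5128,-.06];print(k,(d@u*1000).round(1),(d@n*1000).round(1))
a=pickle.load(open('scene0.pkl','rb'))['color'];b=pickle.load(open('scene10.pkl','rb'))['color']
for nm,(x0,y0,x1,y1) in dict(stopper=(197,208,222,235),brown=(215,248,248,292),green=(304,185,335,225)).items():
    print(nm,cv2.absdiff(a,b)[y0:y1,x0:x1].mean().round(1))
```

```text
plate rear L -23.0 34.1
plate rear R -23.2 -38.4
bridge rear 33.6 -1.0
stop near top 106.6 -0.9
stopper 8.2
brown 9.2
green 9.5
```

```bash
python3 -c "
from m import *
print(robot.finish_job())"
```

```text
the job is handed in; nothing more can be done
None
```

The plate is loaded and clamped at the red end stop, and the job is handed in at about 10.7 s of the 40 s allowed. No verdict was reported.

- **Press and slide:** I pressed it about 7–8 mm down with closed fingertips behind the rib, and slid it about 123 mm under the bridge and the leaf spring. At the stop the push force rose to 21 N with only 0.7 mm of movement.
- **Jam on the way:** About 10 mm short of home it stuck at roughly 16 N, slightly crooked against the left rail, probably because of my sideways corrections. Easing those off freed it, and it went on straight.
- **Final checks:** The last wrist picture put the plate at about cradle x = 40 mm, after taking out a 1.6 mm bias seen on the bridge and the stop. Its rear edge was square within 0.2 mm, and the tool force was zero after I lifted clear.
- **Bystanders:** The jars and stopper looked unmoved: the small picture differences before and after were alike around all three.
- **Not measured directly:** The deck height was not measured. I inferred that the plate is clamped from the bridge and the plate's position. Earlier plate-position readings disagreed with each other by about 3 mm, but the hard stop settled it.

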